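Turn the coupling guard over and fit it on the incense machine's drive

TASK

The sheet-steel coupling guard lies open side up on the bench. Turn it over and fit it open side down over the coupling of the drive unit, slotted end towards the gearbox so that the slot straddles the shaft, standing flat on the base plate and pushed fully home so that its slotted end is flush against the bearing plate. Do not drop it, and leave the jar, mug and stick tray where they are.

Things in the scene. Friction and masses are not known exactly. Their poses are not given: they have to be found in the camera images.
- guard_center (a point): Centre of the loose coupling guard: an open box of folded steel sheet, 84 mm long (x), 60 wide (y), 52 high (z), walls 3 mm, 0.18 to 0.34 kg. z points out of the open side: up at the start, down when fitted. x points to the slotted end wall. The flat long side walls can be gripped across the 60 mm width; it stands stably on either end wall, then 84 mm high.
- guard_slot (a point): Middle of the outer face of the guard's slotted end wall, 42 mm from the guard's centre along its x; axes as guard_center. The wall has a central slot 30 mm wide, open at the rim and 40 mm deep from it. The opposite end wall is plain.
- drive: Fixed drive unit. Origin on the bench below the shaft, in the plane of the bearing plate's face; x along the shaft, away from the gearbox; z up. Dark base plate 10 mm thick, x -140 to 130, y -60 to 60 mm. Aluminium bearing plate: face at x = 0, y -45 to 45, top at z = 85. Behind it (x below 0) gearbox, up to z = 94, and motor, back to x = -200.
- coupling (a point): Middle of the coupling on the drive's shaft, 44 mm from the bearing plate, 36 mm above the bench (26 above the base plate); axes as drive. Coupling 36 mm in diameter, 36 long; bare shaft 20 mm in diameter, ending 68 mm from the plate. The guard's slot passes only the bare shaft between plate and coupling (26 mm long). Home, the guard's centre is 42 mm from the plate; it slides freely on the base plate.
- jar: Bystander: closed glass jar, 64 mm in diameter, 75 mm high, origin at its underside.
- mug: Bystander: white mug, 72 mm in diameter, 80 mm high, origin at its underside.
- stick_tray: Bystander: aluminium tray of incense sticks, 80 by 200 (y) mm, 30 mm high, origin at the centre of its underside.
Mind the look-alikes: they are no part of the job. Leave any pink look-alike of the part that bears guard_center alone.

How it is judged:
At the end, for the whole second after the job is handed in: The guard stands open side down (within 3.5 degrees) on the base plate (height within 4 mm), slotted end towards the gearbox and within 3 mm of the bearing plate, centred on the shaft within 7 mm and in line with it within 4 degrees, released (angle between guard_center's own z axis and vertical above 3.08 rad and x of guard_slot in the frame of drive between -0.003 and 0.003 m and y of guard_slot in the frame of drive between -0.007 and 0.007 m and z of guard_slot in the frame of drive between 0.032 and 0.04 m and x of guard_center in the frame of drive between 0.037 and 0.047 m and angle between the x axis of guard_center and the x axis of drive, either way round below 0.07 rad); the robot touches nothing.
It fails at once if the guard is dropped (falls freely from more than about 25 mm) (contact force between the fingers and guard below 0.05 N and linear speed of guard above 0.7 m/s).
It fails at once if the jar is moved by more than 25 mm (distance of jar from where it was at the start of the episode above 0.025 m).
It fails at once if the mug is moved by more than 25 mm (distance of mug from where it was at the start of the episode above 0.025 m).
It fails at once if the stick tray is moved by more than 25 mm (distance of stick_tray from where it was at the start of the episode above 0.025 m).
It also fails if it takes over 69 s, if anything falls off the work surface, if the arm or the gripper's body presses on something with over 40 N, if the wrist force passes 120 N, or if a joint passes its speed limit or range.

ROBOT

A 6-joint arm with a two-finger parallel gripper is mounted at the origin on the work surface. World frame = base frame: x ahead of the robot, y to its left, z up, the work surface at z = 0. Lengths are in m, angles in rad, forces in N, time in s.
With the tool pointing down it reaches from about 0.35 to 0.975 m from the base axis. Payload 4.9 kg.
Tool frame: the origin (TCP) lies between the finger pads; the fingertips stand 25 mm ahead of it and the grasp point (between the pads) lies 6 mm ahead of it; z points along the fingers, y is the line along which they close (so a half turn about z gives the same grasp; the last joint's range is limited). The gripper opens to 85 mm and grips with 20 to 120 N. Pads are 22 mm wide; open, the fingers measure 114 mm over their backs; the gripper's body (76 mm by 85 mm) begins 54 mm behind the grasp point. The pads swing forward as they close: fully open they stand 13 mm farther back than shut.
Start: joints at [-1.275, 0.053, 1.613, -0, 1.476, -0.119], TCP at [0.252, -0.572, 0.256] pointing down, gripper open.
Joint ranges: [-3.01, 3.01], [-1.01, 2.22], [0.06, 2.58], [-1.02, 4.17], [0.09, 2.62], [-3.14, 3.14]. Speed limits (rad/s): [2.57, 2.57, 3.14, 3.14, 3.14, 3.14].

INTERFACE

Orientations are given as a unit quaternion [w, x, y, z].
In Python, from plant import manip gives the robot as it stands.
- The arm moves only by the shell command python3 -m inch 'ROWS'. ROWS is JSON, a list of rows, each a list of 3 entries, a list of its own where there are three numbers: the shift along the tool's x, y, z in m, then the turn, a rotation vector about the tool's x, y, z in rad, then the opening, from 0 (shut) to 1 (fully open). A call has 1 to 8 rows; each row shifts and turns the commanded pose from where the row before left it, along the tool's axes as they then stand; what a row does not reach is not made up. A row lasts 1/10 s, in which the tool goes at most 50 mm and 8.59 degrees, less where a joint would pass 70% of its speed; a pose out of reach is approached as far as the arm can. A call with a gripper value outside its range is refused whole. The fingers move at their own pace and stop on an object; the grip force is fixed at half the most. Time passes only in rows, so rows that do not move let the fingers close. It gives the time, the measured TCP pose, the force, the opening and the grip force at its end, in the units of the state.
- manip.state(): the state, without advancing time (a new reading comes with each control period).
- manip.grab_frame(name): name is "scene" or "top" or "wrist"; returns (picture, depth): 420x560x3 uint8, red, green, blue; 420x560 float32, m along the optical axis (not along the pixel's ray), 0 where there is no reading.
- manip.camera_params(name): a dict with "camera_matrix" (3x3 intrinsics, pixels), "rvec" (rotation vector, rad) and "tvec" (3), from world to camera coordinates, as OpenCV has them. Camera axes: x right, y down, z forward; pixel columns grow to the right and rows downward; lengths in m; the calibration is good to about 2 mm. A picture is of the moment at which its call begins: read the wrist's pose just before it. camera_params takes no time and is no camera call; for the wrist camera it gives the pose at the moment of the call.
- manip.job_done(): hands the job in; it is judged then, once.
Trained networks look in the newest picture that a camera, given by its name, has taken for a name from the list of things; names that differ only in an ending like _2 or _b are one class to them, and where a whole thing is asked for, a point or a joint stands for the part that bears it (a point fixed in the world has none). Each returns a list of dicts, best first, with "score" (0 to 1); they miss things now and then, are a little off and sometimes report something else, mostly with a low value. They report only what shows in the picture. A call takes as long as a camera call. They do not tell look-alikes from the thing itself.
- manip.look_for(camera, label): "point" ([x, y, z] in m, in world coordinates, good to about 4 mm: the middle of the surface that is visible of it).
The state is a dict: "time": time; "joint_pos": joint angles; "joint_vel": joint speeds; "joint_efforts": joint torques, N m; "tool_pos": TCP position; "tool_rot": TCP orientation; "contact_force": force on the tool from outside, world axes, zero at the start; "ft_torque": the same for the moment, N m; "gripper_width": opening from 0.0 (shut) to 1.0 (fully open); "grasp_force": force on a finger pad.
Only numpy, scipy, OpenCV 4.12 (cv2) and the standard library are available. Lean on these libraries where they do the work, as an engineer would, in place of code of your own. Each camera call takes 0.05 s, during which the arm holds its last target. There are 200 camera calls.

## Working session

There is one attempt and no reset: what is moved stays moved. The work goes in short steps, Python scripts to look and compute and a shell command to move; the robot and the scene stay as the last step left them, time stands still between calls to the robot, and variables do not carry over. Pictures are saved under pics/ and viewed, at most 10 in all, crops included, and the job is handed in when it is done.

```bash
ls; mkdir -p pics; cat > h.py <<'E'
import numpy as np,cv2
from plant import manip
from scipy.spatial.transform import Rotation as R
def cloud(name):
    p,d=manip.grab_frame(name); c=manip.camera_params(name)
    K=np.array(c["camera_matrix"]);Rm=cv2.Rodrigues(np.array(c["rvec"],float))[0];t=np.array(c["tvec"],float).ravel()
    v,u=np.mgrid[:d.shape[0],:d.shape[1]]
    P=np.stack([(u-K[0,2])/K[0,0]*d,(v-K[1,2])/K[1,1]*d,d],-1)
    W=(P-t)@Rm
    W[d==0]=np.nan
    return p,W
def save(p,n): cv2.imwrite('pics/'+n,cv2.cvtColor(p,cv2.COLOR_RGB2BGR))
E
python3 - <<'E'
from h import *
p,W=cloud("top");q,V=cloud("scene")
save(p,"top1.png");save(q,"scene1.png")
np.savez("v1",p=p,W=W,q=q,V=V)
for n in ["guard_center","coupling","drive","jar","mug","stick_tray"]:
    for c in ["top","scene"]:
        print(n,c,[(np.round(r["point"],3).tolist(),round(r["score"],2)) for r in manip.look_for(c,n)][:4])
s=manip.state();print(s)
E
```

```text
pics
guard_center top [([0.575, -0.156, 0.002], 0.95), ([0.391, -0.163, 0.004], 0.91), ([0.48, -0.464, 0.012], 0.72), ([0.486, -0.294, -0.001], 0.63)]
guard_center scene [([0.481, -0.458, 0.018], 0.85), ([0.391, -0.158, 0.022], 0.82), ([0.566, -0.152, 0.025], 0.7), ([0.334, -0.316, 0.027], 0.57)]
coupling top [([0.525, 0.22, 0.051], 0.92)]
coupling scene [([0.575, 0.216, 0.059], 0.81), ([0.738, -0.108, 0.013], 0.61)]
drive top [([0.525, 0.218, 0.054], 0.8)]
drive scene [([0.578, 0.212, 0.058], 0.56)]
jar top [([0.705, -0.362, 0.074], 0.72)]
jar scene [([0.725, -0.368, 0.079], 0.61)]
mug top [([0.767, 0.141, 0.043], 0.72)]
mug scene [([0.766, 0.138, 0.049], 0.72)]
stick_tray top [([0.524, 0.223, 0.045], 0.69), ([0.737, -0.103, 0.012], 0.56), ([0.703, -0.364, 0.076], 0.38)]
stick_tray scene [([0.735, -0.107, 0.01], 0.62), ([0.474, -0.285, 0.027], 0.2)]
{'time': 0.7, 'joint_pos': array([-1.27498875e+00,  5.26739820e-02,  1.61289944e+00,  2.57354616e-05,
        1.47598024e+00, -1.19012068e-01]), 'joint_vel': array([ 0.00012367, -0.00062805,  0.00193785,  0.00224203, -0.00137381,
        0.00077344]), 'joint_efforts': array([ 8.64543163e-04, -3.93559062e+01, -3.70362997e+01, -2.01222343e-05,
        5.46595147e-04,  7.02307034e-06]), 'tool_pos': array([ 0.2518862 , -0.57198077,  0.25632006]), 'tool_rot': array([1.82907766e-05, 9.78567832e-01, 2.05924739e-01, 1.44812581e-05]), 'contact_force': array([-0.06500788,  0.7007112 ,  0.32659013]), 'ft_torque': array([-0.00100607, -0.03332576, -0.00543014]), 'grasp_force': 0.0, 'gripper_width': 0.9978474177992005}
```

View pics/top1.png

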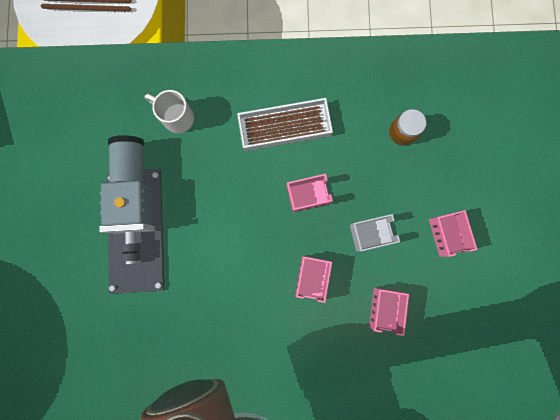

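View pics/scene1.png

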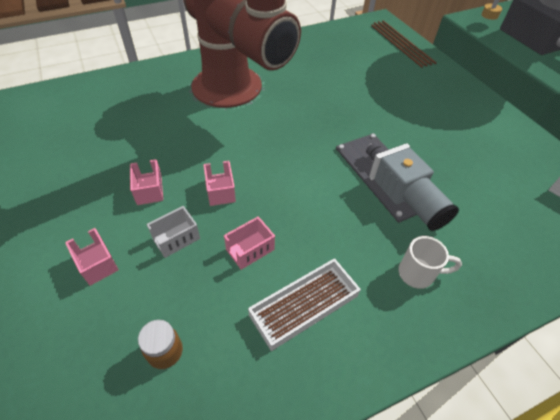

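Top view: the grey guard is at about (375,233), open side up. Its shadow shows two prongs at the right, so the slot appears to face −y. The drive's bearing plate is at about (124,228), with the coupling below it towards the robot. The scene view shows the grey guard at (173,232) among four pink look-alikes. Next I'll measure it from depth.

```bash
python3 - <<'E'
from h import *
D=np.load("v1.npz")
for pn,wn in (("p","W"),("q","V")):
    p=D[pn].astype(int);W=D[wn]
    sat=p.max(2)-p.min(2)
    near=(abs(W[...,0]-.486)<.07)&(abs(W[...,1]+.294)<.07)&(sat<40)
    for lo,hi in((.045,.06),(.03,.045),(.015,.03)):
        m=near&(W[...,2]>lo)&(W[...,2]<hi)
        P=W[m]; print(pn,lo,len(P),cv2.minAreaRect(P[:,:2].astype(np.float32)*1000) if len(P)>5 else'')
    # rim as ascii
    m=near&(W[...,2]>.044)
    P=W[m]; g=np.zeros((28,28),int)
    for a in P:
        i=int((a[0]-.416)/.005);j=int((a[1]+.364)/.005)
        g[i,j]+=1
    print("\n".join("".join("#" if v else "." for v in r) for r in g[::-1]))
    # drive
    nd=(abs(W[...,0]-.55)<.25)&(abs(W[...,1]-.22)<.09)
    for n,lo,hi in(("plate/gear",.078,.1),("base",.006,.014),("shaft",.04,.06)):
        m=nd&(W[...,2]>lo)&(W[...,2]<hi)
        if n=="base": m&=p.max(2)<90
        P=W[m];print(n,len(P),cv2.minAreaRect(P[:,:2].astype(np.float32)*1000),P.mean(0).round(3))
    m=nd&(W[...,2]>.078)&(W[...,2]<.09)&(p.min(2)>150)
    P=W[m];print("white plate",len(P),cv2.minAreaRect(P[:,:2].astype(np.float32)*1000),P.mean(0).round(4))
E
```

```text
p 0.045 214 ((486.94970703125, -289.76171875), (59.92932891845703, 84.34894561767578), 11.85167407989502)
p 0.03 75 ((487.0206604003906, -289.35186767578125), (56.4166374206543, 83.96235656738281), 11.832258224487305)
p 0.015 74 ((486.9366149902344, -289.03851318359375), (57.01029968261719, 83.7015609741211), 11.10732364654541)
............................
............................
............................
............................
............................
............................
.......####.................
.......#########............
.......##.....######........
.......#..........#######...
.......................##...
.......................#....
.......................#....
......................##....
......................##....
.....##...............##....
.....##...............#.....
.....##...............#.....
......#######........##.....
...........#######...##.....
................#######.....
....................##......
............................
............................
............................
............................
................
[... 1568 characters left out ...]
.................
............................
............................
............................
............................
............................
plate/gear 2289 ((650.3796997070312, 213.6229248046875), (120.31218719482422, 325.5823059082031), 75.71500396728516) [0.604 0.226 0.087]
base 933 ((512.4120483398438, 211.84066772460938), (101.19530487060547, 265.5129089355469), 86.75460815429688) [0.544 0.193 0.011]
shaft 1002 ((626.1474609375, 225.9505615234375), (132.72813415527344, 378.25201416015625), 76.18745422363281) [0.632 0.198 0.051]
white plate 338 ((641.0738525390625, 180.49200439453125), (83.51435852050781, 327.0091857910156), 68.67692565917969) [0.6245 0.1975 0.0844]
```

```bash
python3 - <<'E'
import cv2
a=cv2.imread("pics/top1.png")[200:265,335:415];b=cv2.imread("pics/scene1.png")[195:270,135:215]
a=cv2.resize(a,(400,325),interpolation=3);b=cv2.resize(b,(400,325),interpolation=3)
cv2.imwrite("pics/c1.png",cv2.hconcat([a,b]))
E
```

```text
(no output)
```

View pics/c1.png

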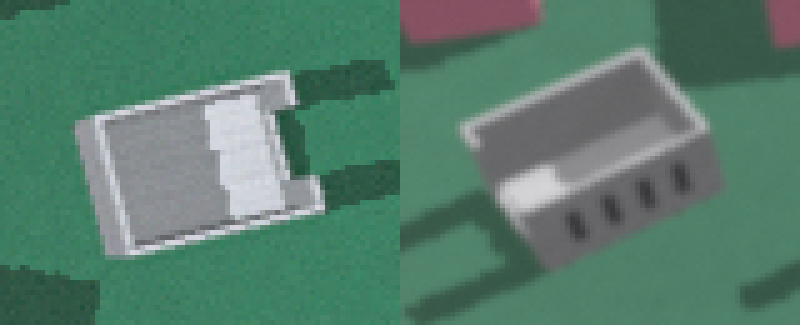

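Left of the crop, the guard's slotted end faces right in the image (−y); the plain end faces +y. Guard centre is (0.487, −0.289), slot direction azimuth about −78°, rim size 60 × 84 as expected. Next, a cleaner fit of the drive.

```bash
python3 - <<'E'
from h import *
D=np.load("v1.npz")
for pn,wn in (("p","W"),("q","V")):
    p=D[pn].astype(int);W=D[wn]
    nd=(abs(W[...,1]-.22)<.085)&(W[...,0]<.68)&(W[...,0]>.35)
    def rect(P): return [np.round(v,1) for v in cv2.minAreaRect(P[:,:2].astype(np.float32)*1000)] if len(P)>5 else None
    b=nd&(abs(W[...,2]-.01)<.005)&(p.max(2)<110)&(p.max(2)-p.min(2)<30)
    P=W[b]; P=P[P[:,0]<.55]; print("base",len(P),rect(P),P.min(0).round(3),P.max(0).round(3))
    w=nd&(abs(W[...,2]-.085)<.004)&(p.min(2)>150)&(W[...,0]<.6)
    P=W[w];print("plate top",len(P),rect(P),P.min(0).round(4),P.max(0).round(4))
    # plate front face: vertical points z .065-.08
    f=nd&(W[...,2]>.064)&(W[...,2]<.078)&(p.min(2)>100)&(W[...,0]<.6);P=W[f];print("face",len(P),rect(P))
    s=nd&(W[...,2]>.038)&(W[...,2]<.062)&(W[...,0]<.545)
    P=W[s];print("coupling",len(P),P.min(0).round(3),P.max(0).round(3),rect(P))
    for x0 in np.arange(.40,.56,.01):
        Q=P[abs(P[:,0]-x0)<.005]
        if len(Q)>4:
            k=Q[:,2].max();t=Q[Q[:,2]>k-.004];print(round(x0,2),len(Q),k.round(4),t[:,1].mean().round(4))
    for x0 in np.arange(.56,.66,.02):
        Q=W[nd&(abs(W[...,0]-x0)<.004)&(W[...,2]>.087)]
        if len(Q): print("gear",round(x0,3),Q[:,1].min().round(4),Q[:,1].max().round(4))
E
```

```text
base 2891 [array([460. , 230.1]), array([175.2, 121.3]), np.float64(2.2)] [0.371 0.167 0.005] [0.55  0.291 0.015]
plate top 237 [array([508., 232.]), array([11.5, 86.7]), np.float64(2.2)] [0.5013 0.1888 0.083 ] [0.5143 0.2754 0.089 ]
face 28 [array([507.7, 231.2]), array([12.9, 88.9]), np.float64(3.9)]
coupling 527 [0.435 0.186 0.038] [0.544 0.272 0.062] [array([485.1, 212.6]), array([82.3, 98.4]), np.float64(27.1)]
0.44 64 0.0564 0.2292
0.45 85 0.0574 0.2292
0.46 80 0.0573 0.231
0.47 78 0.0581 0.2295
0.48 41 0.0551 0.236
0.49 46 0.0495 0.2314
0.5 68 0.0619 0.2343
0.51 17 0.0607 0.1873
0.52 14 0.0597 0.1907
0.53 16 0.0582 0.1912
0.54 18 0.06 0.1899
gear 0.56 0.1934 0.2737
gear 0.58 0.1931 0.2725
gear 0.6 0.1942 0.273
gear 0.62 0.2275 0.2402
gear 0.64 0.2383 0.2448
base 1078 [array([461.5, 228.7]), array([175.5, 117.7]), np.float64(0.9)] [0.373 0.169 0.005] [0.55  0.286 0.015]
plate top 162 [array([521.8, 233.9]), array([42.1, 91.2]), np.float64(2.1)] [0.5    0.188  0.0814] [0.5428 0.2788 0.0889]
face 27 [array([510.5, 192.2]), array([ 9.4, 13.4]), np.float64(81.6)]
coupling 266 [0.432 0.187 0.038] [0.545 0.243 0.062] [array([490.4, 214.5]), array([ 39.1, 119. ]), np.float64(67.7)]
0.44 24 0.0567 0.2288
0.45 47 0.0567 0.2303
0.46 43 0.057 0.2301
0.47 47 0.0574 0.2311
0.5 5 0.0565 0.19
0.51 33 0.0611 0.1898
0.52 21 0.0618 0.1916
0.53 23 0.0608 0.1933
0.54 18 0.0599 0.1908
gear 0.56 0.1937 0.2753
gear 0.58 0.1958 0.2768
gear 0.6 0.1972 0.2764
gear 0.62 0.229 0.2401
gear 0.64 0.2277 0.2435
```

```bash
cat >> h.py <<'E'
def Rt(): return R.from_quat(manip.state()["tool_rot"],scalar_first=True)
def tool(azx,th):  # tool down with x at azimuth azx (deg), then turned th deg about tool y
    a=np.deg2rad(azx); x=np.array([np.cos(a),np.sin(a),0]);z=np.array([0,0,-1.]);
    return R.from_matrix(np.stack([x,np.cross(z,x),z],1))*R.from_rotvec([0,np.deg2rad(th),0])
def go(pos,Rg):
    s=manip.state();c=Rt();r=(c.inv()*Rg).as_rotvec()
    d=np.array(pos)-s["tool_pos"]
    print("turn",r.round(4),"|",np.linalg.norm(r).round(3),"shift before turn",c.inv().apply(d).round(4),"after turn",Rg.inv().apply(d).round(4))
E
python3 - <<'E'
from h import *
h=np.array([.205,-.979,0]);c=np.array([.487,-.289,0])
Rg=tool(101.85,-20);z=Rg.apply([0,0,1]);print(z)
g=c-.015*h+[0,0,.033]; t=g-.006*z; print("tcp",t)
go(t-.12*z,Rg); print(t-.12*z)
E
```

```text
[ 0.0702339  -0.3347312  -0.93969262]
tcp [ 0.4835036  -0.27230661  0.03863816]
turn [-0.2376 -0.2931 -1.348 ] | 1.4 shift before turn [ 0.3412 -0.2211  0.1049] after turn [0.3054 0.2882 0.0005]
[ 0.47507553 -0.23213887  0.15140127]
```

```bash
python3 -m inch '[[[0.034,-0.022,0],[0,0,0],1],[[0.034,-0.022,0],[0,0,0],1],[[0.034,-0.022,0],[0,0,0],1],[[0.034,-0.022,0],[0,0,0],1],[[0.034,-0.022,0],[0,0,0],1],[[0.034,-0.022,0],[0,0,0],1],[[0.034,-0.022,0],[0,0,0],1],[[0.034,-0.022,0],[0,0,0],1]]'
python3 -m inch '[[[0,0,0],[-0.0238,-0.0293,-0.1348],1],[[0,0,0],[-0.0238,-0.0293,-0.1348],1],[[0,0,0],[-0.0238,-0.0293,-0.1348],1],[[0,0,0],[-0.0238,-0.0293,-0.1348],1],[[0,0,0],[-0.0238,-0.0293,-0.1348],1],[[0,0,0],[-0.0238,-0.0293,-0.1348],1],[[0,0,0],[-0.0238,-0.0293,-0.1348],1],[[0,0,0],[-0.0238,-0.0293,-0.1348],1]]'
python3 -m inch '[[[0,0,0],[-0.0238,-0.0293,-0.1348],1],[[0,0,0],[-0.0238,-0.0293,-0.1348],1],[[0,0,0],[0,0,0],1]]'
cat > n.py <<'E'
from h import *
import sys
x=[float(v) for v in sys.argv[1:6]]
go(x[:3],tool(*x[3:]))
s=manip.state();print(s["time"],s["tool_pos"].round(4),s["joint_pos"].round(2),s["contact_force"].round(1))
E
python3 n.py .4751 -.2321 .1514 101.85 -20
```

```text
time: 1.5
tool_pos: [0.4306, -0.2998, 0.2566]
tool_rot: [0.0, 0.979, 0.206, 0.0]
contact_force: [0.6, 0.2, -0.3]
gripper_width: 1.0
grasp_force: 0.0
time: 2.3
tool_pos: [0.43, -0.3012, 0.2565]
tool_rot: [0.112, 0.722, 0.677, -0.091]
contact_force: [-0.6, -0.8, 0.2]
gripper_width: 1.002
grasp_force: 0.0
time: 2.6
tool_pos: [0.4295, -0.3007, 0.2561]
tool_rot: [0.135, 0.621, 0.765, -0.109]
contact_force: [0.9, -0.2, -0.2]
gripper_width: 1.0
grasp_force: 0.0
turn [ 0.0004 -0.     -0.0001] | 0.0 shift before turn [0.0901 0.0587 0.0787] after turn [0.0901 0.0587 0.0786]
2.6 [ 0.4295 -0.3007  0.2561] [-0.64 -0.34  1.99 -0.24  1.23 -0.8 ] [ 0.9 -0.2 -0.2]
```

```bash
python3 -m inch '[[[0.03,0.0196,0.026],[0,0,0],1],[[0.03,0.0196,0.026],[0,0,0],1],[[0.03,0.0196,0.0266],[0,0,0],1],[[0,0,0],[0,0,0],1],[[0,0,0.03],[0,0,0],1],[[0,0,0.03],[0,0,0],1],[[0,0,0.01],[0,0,0],1],[[0,0,0],[0,0,0],1]]'
python3 n.py .4835 -.2723 .0386 101.85 -20
python3 - <<'E'
from h import *
p,W=cloud("wrist");save(p,"w1.png")
E
```

```text
time: 3.4
tool_pos: [0.4798, -0.2567, 0.0851]
tool_rot: [0.134, 0.622, 0.764, -0.11]
contact_force: [0.0, 0.1, 0.8]
gripper_width: 0.997
grasp_force: 0.0
turn [-0.0022 -0.0015 -0.0018] | 0.003 shift before turn [0.0007 0.0005 0.0492] after turn [0.0008 0.0004 0.0492]
3.4 [ 0.4798 -0.2567  0.0851] [-0.51 -0.07  2.06 -0.33  0.94 -0.54] [0.  0.1 0.8]
```

View pics/w1.png

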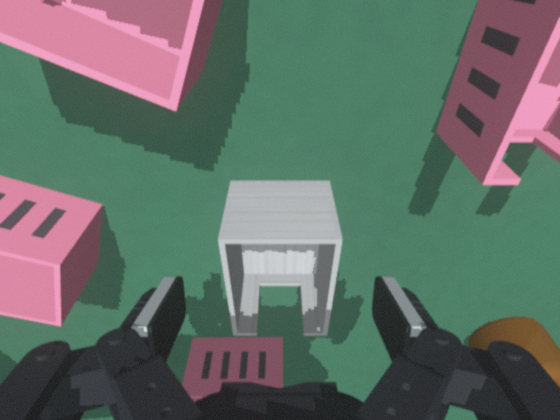

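The guard is at (280,255), centred between the open pads at (165,305) and (395,305). The slot is at the far end (bottom of the image), and the plain end faces the camera. I'll descend and close.

```bash
python3 -m inch '[[[0,0,0.02],[0,0,0],1],[[0,0,0.02],[0,0,0],1],[[0,0,0.009],[0,0,0],1],[[0,0,0],[0,0,0],1],[[0,0,0],[0,0,0],0.5],[[0,0,0],[0,0,0],0.3],[[0,0,0],[0,0,0],0],[[0,0,0],[0,0,0],0]]'
python3 -m inch '[[[0,0,0],[0,0,0],0],[[0,0,0],[0,0,0],0],[[0,0,0],[0,0,0],0]]'
python3 n.py .4835 -.2723 .0386 101.85 -20
```

```text
time: 4.25
tool_pos: [0.4851, -0.2729, 0.0417]
tool_rot: [0.136, 0.621, 0.764, -0.109]
contact_force: [-1.0, 3.4, 6.3]
gripper_width: 0.691
grasp_force: 66.5
time: 4.55
tool_pos: [0.4851, -0.2729, 0.0416]
tool_rot: [0.136, 0.621, 0.764, -0.109]
contact_force: [-2.1, 2.7, 7.0]
gripper_width: 0.694
grasp_force: 66.7
turn [ 0.002   0.0019 -0.0005] | 0.003 shift before turn [ 0.0019 -0.0014  0.0025] after turn [ 0.0019 -0.0014  0.0025]
4.55 [ 0.4851 -0.2729  0.0416] [-0.53  0.03  2.05 -0.35  0.84 -0.53] [-2.1  2.7  7. ]
```

```bash
python3 -m inch '[[[0,0,-0.01],[0,0,0],0],[[0,0,-0.02],[0,0,0],0],[[0,0,-0.03],[0,0,0],0],[[0,0,-0.04],[0,0,0],0],[[0,0,-0.04],[0,0,0],0],[[0,0,-0.04],[0,0.116,0],0],[[0,0,-0.02],[0,0.116,0],0],[[0,0,0],[0,0.117,0],0]]'
python3 - <<'E'
from h import *
s=manip.state();print(s["grasp_force"],s["gripper_width"],s["contact_force"])
go([.60,.03,.25],tool(0,0))
E
```

```text
time: 5.35
tool_pos: [0.472, -0.2074, 0.234]
tool_rot: [0.003, 0.629, 0.777, 0.002]
contact_force: [0.2, -0.4, -2.6]
gripper_width: 0.693
grasp_force: 65.7
65.66208958625793 0.6928348163140772 [ 0.23768162 -0.37630051 -2.56730656]
turn [ 0.0065 -0.0055  1.7801] | 1.78 shift before turn [ 0.2056  0.1747 -0.015 ] after turn [ 0.128  -0.2374 -0.016 ]
```

```bash
python3 -m inch '[[[0.026,0.022,-0.002],[0,0,0.14],0],[[0.029,0.018,-0.002],[0,0,0.14],0],[[0.031,0.014,-0.002],[0,0,0.14],0],[[0.032,0.009,-0.002],[0,0,0.14],0],[[0.033,0.005,-0.002],[0,0,0.14],0],[[0.033,0,-0.002],[0,0,0.14],0],[[0.033,-0.005,-0.002],[0,0,0.14],0],[[0.032,-0.009,-0.002],[0,0,0.14],0]]'
python3 -m inch '[[[0,0,0],[0,0,0.14],0],[[0,0,0],[0,0,0.14],0],[[0,0,0],[0,0,0.14],0],[[0,0,0],[0,0,0.14],0],[[0,0,0],[0,0,0.1],0],[[0,0,0],[0,0,0],0]]'
python3 n.py .60 .03 .25 0 0
```

```text
time: 6.15
tool_pos: [0.5972, 0.0302, 0.2441]
tool_rot: [-0.0, 0.947, 0.32, -0.0]
contact_force: [0.7, -0.2, -2.4]
gripper_width: 0.699
grasp_force: 65.6
time: 6.75
tool_pos: [0.5968, 0.0289, 0.244]
tool_rot: [-0.0, 1.0, -0.001, -0.0]
contact_force: [-0.2, 0.6, -2.1]
gripper_width: 0.695
grasp_force: 65.6
turn [-0.      0.0009 -0.0017] | 0.002 shift before turn [ 0.0032 -0.0011 -0.006 ] after turn [ 0.0032 -0.0011 -0.006 ]
6.75 [0.5968 0.0289 0.244 ] [-0.08 -0.    1.69 -0.    1.46  1.5 ] [-0.2  0.6 -2.1]
```

```bash
python3 -m inch '[[[0,0,0],[0,0.1358,0],0],[[0,0,0],[0,0.1358,0],0],[[0,0,0],[0,0.1358,0],0],[[0,0,0],[0,0.1358,0],0],[[0,0,0],[0,0.1358,0],0],[[0,0,0],[0,0.1358,0],0],[[0,0,0],[0,0.1358,0],0],[[0,0,0],[0,0.1358,0],0]]'
python3 -m inch '[[[0,0,0],[0,0.1358,0],0],[[0,0,0],[0,0,0],0]]'
python3 n.py .60 .03 .062 0 70
```

```text
time: 7.55
tool_pos: [0.5964, 0.0287, 0.2443]
tool_rot: [0.002, 0.855, 0.0, 0.519]
contact_force: [0.2, 2.5, -1.8]
gripper_width: 0.688
grasp_force: 65.8
time: 7.75
tool_pos: [0.5968, 0.0352, 0.2422]
tool_rot: [-0.009, 0.847, 0.007, 0.531]
contact_force: [-0.7, -0.1, -2.3]
gripper_width: 0.691
grasp_force: 65.9
turn [-0.023   0.101   0.0009] | 0.104 shift before turn [-0.1608  0.0067  0.0811] after turn [-0.1682  0.0052  0.0646]
7.75 [0.5968 0.0352 0.2422] [-0.12 -0.48  2.34  0.67  0.22  0.85] [-0.7 -0.1 -2.3]
```

```bash
python3 -m inch '[[[0,0,0],[0,0.06,0],0],[[0,0,0],[0,0.06,0],0],[[0,0,0],[0,0.06,0],0],[[0,0,0],[0,0.0,0],0]]'
python3 n.py .60 .03 .20 0 70
```

```text
time: 8.15
tool_pos: [0.5994, 0.0392, 0.2464]
tool_rot: [-0.016, 0.821, 0.011, 0.571]
contact_force: [-0.2, -0.4, -3.0]
gripper_width: 0.694
grasp_force: 65.8
turn [-0.0395  0.006   0.0002] | 0.04 shift before turn [-0.0433  0.0098  0.0163] after turn [-0.0434  0.0092  0.0164]
8.15 [0.5994 0.0392 0.2464] [-0.13 -0.47  2.36  1.33  0.16  0.2 ] [-0.2 -0.4 -3. ]
```

```bash
python3 -m inch '[[[-0.01,0.002,0.004],[-0.01,0.03,0],0],[[-0.01,0.002,0.004],[-0.01,0.03,0],0],[[-0.01,0.002,0.004],[-0.01,0.03,0],0],[[-0.01,0.002,0.004],[-0.01,0,0],0],[[0,0,0],[0,0,0],0]]'
python3 n.py .60 .03 .15 0 70
```

```text
time: 8.65
tool_pos: [0.6011, 0.0378, 0.2188]
tool_rot: [-0.012, 0.809, 0.007, 0.588]
contact_force: [-0.2, 0.2, -3.0]
gripper_width: 0.697
grasp_force: 65.9
turn [-0.0274 -0.0358 -0.0014] | 0.045 shift before turn [-0.0658  0.0085  0.0199] after turn [-0.065   0.0078  0.0225]
8.65 [0.6011 0.0378 0.2188] [-0.12 -0.4   2.39  2.17  0.17 -0.64] [-0.2  0.2 -3. ]
```

```bash
python3 -m inch '[[[-0.016,0.002,0.0055],[-0.009,-0.012,0],0],[[-0.016,0.002,0.0055],[-0.009,-0.012,0],0],[[-0.016,0.002,0.0055],[-0.009,-0.012,0],0],[[-0.016,0.002,0.0055],[0,0,0],0],[[0,0,0],[0,0,0],0]]'
python3 n.py .60 .03 .08 0 70
```

```text
time: 9.15
tool_pos: [0.6009, 0.0305, 0.15]
tool_rot: [-0.001, 0.82, -0.0, 0.573]
contact_force: [-0.8, -0.5, -3.6]
gripper_width: 0.691
grasp_force: 65.7
turn [-0.0018  0.0023 -0.0017] | 0.003 shift before turn [-0.0661  0.0007  0.0233] after turn [-0.0661  0.0005  0.0231]
9.15 [0.6009 0.0305 0.15  ] [-0.12 -0.24  2.39  2.66  0.25 -1.14] [-0.8 -0.5 -3.6]
```

```bash
python3 -m inch '[[[-0.016,0,0.0056],[0,0,0],0],[[-0.016,0,0.0056],[0,0,0],0],[[-0.016,0,0.0056],[0,0,0],0],[[-0.016,0,0.0056],[0,0,0],0],[[-0.002,0,0.001],[0,0,0],0],[[0,0,0],[0,0,0],0]]'
python3 n.py .60 .03 .058 0 70
python3 - <<'E'
from h import *
q,V=cloud("scene");save(q,"s2.png")
m=(abs(V[...,0]-.62)<.08)&(abs(V[...,1]-.03)<.06)&(V[...,2]>.02)&(V[...,2]<.125)
p=q.astype(int);m&=(p.max(2)-p.min(2)<35)&(p.max(2)>70)
P=V[m];print(len(P),P.min(0),P.max(0))
# outermost x per height in the outward (camera side) face
Q=P[abs(P[:,1]-.03)<.02]
for z in np.arange(.02,.125,.01):
    S=Q[abs(Q[:,2]-z)<.005]
    if len(S)>3: print(z.round(3),len(S),S[:,0].max().round(4),np.median(S[:,0]).round(4))
E
```

```text
time: 9.75
tool_pos: [0.6021, 0.0308, 0.0835]
tool_rot: [-0.001, 0.818, 0.0, 0.575]
contact_force: [-0.4, -0.6, -2.0]
gripper_width: 0.691
grasp_force: 65.8
turn [-0.0024 -0.0041 -0.0016] | 0.005 shift before turn [-0.0247  0.0008  0.0066] after turn [-0.0247  0.0008  0.0067]
9.75 [0.6021 0.0308 0.0835] [-0.12 -0.03  2.38  2.86  0.44 -1.36] [-0.4 -0.6 -2. ]
1815 [ 0.54007789 -0.02994329  0.02049957] [0.69982227 0.08994215 0.12232652]
0.03 34 0.6445 0.6434
0.04 38 0.6446 0.6435
0.05 42 0.6448 0.6435
0.06 45 0.6445 0.6434
0.07 42 0.6444 0.6432
0.08 52 0.6445 0.6433
0.09 44 0.6449 0.6433
0.1 55 0.6447 0.6432
0.11 444 0.6451 0.62
```

View pics/s2.png

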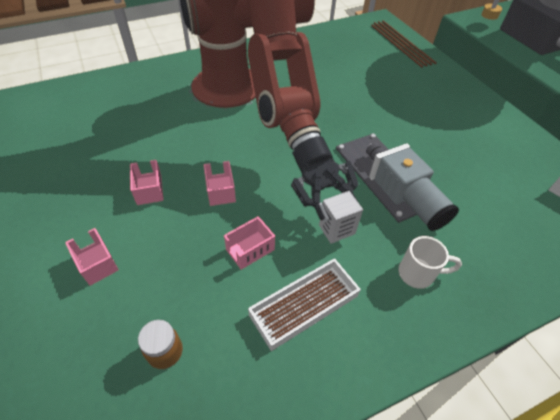

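The guard at (340,217) is held upright with its closed face outward. That face sits at a constant x = 0.643 over its height, so it is vertical. It hovers about 25 mm up, so I'll lower it.

```bash
python3 -m inch '[[[-0.01,0,0.0036],[0,-0.004,0],0],[[-0.009,0,0.0033],[0,0,0],0],[[-0.002,0,0.0007],[0,0,0],0],[[0,0,0],[0,0,0],0]]'; python3 -m inch '[[[-0.0015,0,0.0005],[0,0,0],0],[[0,0,0],[0,0,0],0]]';python3 -m inch '[[[-0.0015,0,0.0005],[0,0,0],0],[[0,0,0],[0,0,0],0]]'
```

```text
time: 10.2
tool_pos: [0.6019, 0.0305, 0.0613]
tool_rot: [-0.001, 0.819, -0.0, 0.574]
contact_force: [-1.2, 0.5, -1.3]
gripper_width: 0.698
grasp_force: 65.9
time: 10.4
tool_pos: [0.6018, 0.0304, 0.0595]
tool_rot: [-0.001, 0.819, -0.0, 0.574]
contact_force: [0.8, -0.4, -2.6]
gripper_width: 0.693
grasp_force: 65.9
time: 10.6
tool_pos: [0.6021, 0.0304, 0.0585]
tool_rot: [-0.001, 0.818, -0.0, 0.575]
contact_force: [-2.5, 0.2, 2.2]
gripper_width: 0.693
grasp_force: 66.4
```

```bash
python3 -m inch '[[[0,0,0],[0,0,0],0.75],[[0,0,0],[0,0,0],0.8],[[0,0,0],[0,0,0],0.9],[[0,0,0],[0,0,0],1],[[0,0,0],[0,0,0],1],[[0,0,0],[0,0,0],1]]'
python3 -m inch '[[[0,0,-0.01],[0,0,0],1],[[0,0,-0.03],[0,0,0],1],[[0,0,-0.04],[0,0,0],1],[[0,0,-0.04],[0,0,0],1],[[0,0,0],[0,0,0],1]]'
python3 - <<'E'
from h import *
s=manip.state();print(s["joint_pos"].round(2))
for c in ("scene","top"):
    q,V=cloud(c)
    m=(abs(V[...,0]-.62)<.07)&(abs(V[...,1]-.03)<.06)&(V[...,2]>.076)&(V[...,2]<.094)
    P=V[m]
    p=q.astype(int)[m];P=P[(p.max(1)-p.min(1)<35)&(p.max(1)>70)]
    print(c,len(P),cv2.minAreaRect(P[:,:2].astype(np.float32)*1000),P.mean(0))
z=.5;d=np.deg2rad(30)
go([.6,.03,.3],tool(0,-30))
E
```

```text
time: 11.2
tool_pos: [0.6013, 0.0304, 0.0571]
tool_rot: [-0.001, 0.819, -0.0, 0.573]
contact_force: [0.3, -0.1, -0.3]
gripper_width: 1.001
grasp_force: 0.0
time: 11.7
tool_pos: [0.5225, 0.0343, 0.0957]
tool_rot: [0.001, 0.818, -0.001, 0.575]
contact_force: [1.0, 0.1, 0.1]
gripper_width: 0.995
grasp_force: 0.0
[-0.14 -0.33  2.58  2.77  0.36 -1.26]
scene 720 ((617.2890014648438, 30.565275192260742), (54.0938835144043, 60.652584075927734), 0.5790135264396667) [0.6195717  0.02892087 0.0850601 ]
top 755 ((617.6201171875, 29.21503448486328), (60.61749267578125, 53.055458068847656), 89.81568145751953) [0.61680209 0.02902479 0.08533849]
turn [ 3.0000e-04 -1.7414e+00 -3.0000e-03] | 1.741 shift before turn [0.2231 0.0041 0.0023] after turn [-0.0356  0.0044 -0.2202]
```

```bash
cat > kin.py <<'E'
from h import *
from scipy.optimize import least_squares
S=[([-1.275,.0527,1.6129,0,1.476,-.119],[.2519,-.572,.2563]),([-.64,-.34,1.99,-.24,1.23,-.8],[.4295,-.3007,.2561]),
([-.51,-.07,2.06,-.33,.94,-.54],[.4798,-.2567,.0851]),([-.53,.03,2.05,-.35,.84,-.53],[.4851,-.2729,.0416]),
([-.08,0,1.69,0,1.46,1.5],[.5968,.0289,.244]),([-.12,-.48,2.34,.67,.22,.85],[.5968,.0352,.2422]),
([-.13,-.47,2.36,1.33,.16,.2],[.5994,.0392,.2464]),([-.12,-.4,2.39,2.17,.17,-.64],[.6011,.0378,.2188]),
([-.12,-.24,2.39,2.66,.25,-1.14],[.6009,.0305,.15]),([-.12,-.03,2.38,2.86,.44,-1.36],[.6021,.0308,.0835]),
([-.14,-.33,2.58,2.77,.36,-1.26],[.5225,.0343,.0957])]
E_=lambda a,t:R.from_euler(a,t)
def fk(q,k,s):
    a,d,H,L2,e,L3,L6,o=k
    A=E_('z',q[0]);p=A.apply([a,d,H]);A=A*E_('y',q[1]);p=p+A.apply([0,0,L2]);A=A*E_('y',q[2]);p=p+A.apply([e,0,L3])
    A=A*E_('z',s*q[3])*E_('y',q[4]);p=p+A.apply([o,0,L6]);return p,A*E_('z',s*q[5])
def fit():
    best=None
    for s in(1,-1):
        r=least_squares(lambda k:np.concatenate([fk(q,k,s)[0]-p for q,p in S]),[0,.07,.35,.4,0,.4,.2,0])
        if best is None or r.cost<best[0].cost: best=(r,s)
    return best
LO=np.array([-3.01,-1.01,.06,-1.02,.09,-3.14]);HI=np.array([3.01,2.22,2.58,4.17,2.62,3.14])
def ik(pos,Rg,k,s,seeds,off):
    out=[]
    for q0 in seeds:
        def f(q):
            p,A=fk(q,k,s);return np.concatenate([(p-pos)*5,((A*off).inv()*Rg).as_rotvec()])
        r=least_squares(f,np.clip(q0,LO+.02,HI-.02),bounds=(LO,HI));out.append((r.cost,r.x))
    return min(out,key=lambda t:t[0])
E
python3 - <<'E'
from kin import *
r,s=fit();k=r.x;print(s,k.round(4),np.abs(r.fun).max())
q0=S[0][0];A=fk(q0,k,s)[1];off=A.inv()*R.from_quat([1.8e-5,.97857,.20592,1.4e-5],scalar_first=True);print(off.as_rotvec())
rng=np.random.default_rng(0)
seeds=[[0,0,1.7,0,1.4,1.5],[0,0,2.2,0,.5,1.5],[.3,.2,2.3,0,.8,1.6],[0,.5,1.2,0,2.2,1.5],[0,0,2.3,2.9,.4,-1.3],[0,.4,1,0,2.4,-1.6]]
for dl in(30,40,45,50,55,60):
  for az in (0,180):
    th=-dl if az==0 else dl
    Rg=tool(az,th);z=Rg.apply([0,0,1])
    c,q=ik(np.array([.62,.029,.064])-.006*z,Rg,k,s,seeds,off);c2,q2=ik(np.array([.62,.029,.064])-.106*z,Rg,k,s,seeds,off)
    g=np.deg2rad(2.2);Rf=tool(az+2.2,90-dl if az==0 else dl-90);zf=Rf.apply([0,0,1])
    c3,q3=ik(np.array([.43,.229,.045])-.006*zf,Rf,k,s,seeds,off)
    print(dl,az,"%.5f %.5f %.5f"%(c,c2,c3),q.round(2),q2.round(2),q3.round(2))
E
```

```text
1 [-7.300e-03  7.440e-02  2.408e-01  4.336e-01  9.950e-02  6.169e-01
  2.604e-01 -4.000e-04] 0.00385238120858461
[-5.29383846e-05 -2.29129492e-05  1.57078561e+00]
30 0 0.00000 0.00000 0.00268 [-0.06  0.53  1.42 -0.03  1.72  1.51] [-0.06  0.55  1.24 -0.03  1.88  1.51] [ 0.54 -0.21  2.55  4.17  0.46 -2.31]
30 180 0.00000 0.00000 0.00269 [-0.06  0.53  1.42 -0.03  1.72 -1.63] [-0.06  0.55  1.24 -0.03  1.88 -1.63] [ 0.54 -0.21  2.55  4.17  0.46  0.84]
40 0 0.00000 0.00000 0.00113 [-0.06  0.64  1.31 -0.04  1.89  1.51] [-0.05  0.7   1.09 -0.04  2.05  1.51] [ 0.51 -0.34  2.49 -1.02  0.39  2.88]
40 180 0.00000 0.00000 0.00113 [-0.06  0.64  1.31 -0.04  1.89 -1.63] [-0.05  0.7   1.09 -0.04  2.05 -1.63] [ 0.51 -0.34  2.49 -1.02  0.39 -0.26]
45 0 0.00000 0.00000 0.00000 [-0.06  0.69  1.26 -0.04  1.97  1.51] [-0.05  0.77  1.02 -0.04  2.14  1.51] [ 0.51 -0.32  2.47 -0.91  0.42  2.78]
45 180 0.00000 0.00000 0.00000 [-0.06  0.69  1.26 -0.04  1.97 -1.63] [-0.05  0.77  1.02 -0.04  2.14 -1.63] [ 0.51 -0.32  2.47 -0.91  0.42 -0.36]
50 0 0.00000 0.00000 0.00000 [-0.06  0.75  1.21 -0.05  2.06  1.51] [-0.05  0.84  0.94 -0.05  2.23  1.51] [ 0.49 -0.32  2.43 -0.66  0.47  2.53]
50 180 0.00000 0.00000 0.00000 [-0.06  0.75  1.21 -0.05  2.06 -1.63] [-0.05  0.84  0.94 -0.05  2.23 -1.63] [ 0.49 -0.32  2.43 -0.66  0.47 -0.61]
55 0 0.00000 0.00000 0.00000 [-0.05  0.8   1.17 -0.05  2.14  1.51] [-0.05  0.92  0.87 -0.05  2.31  1.51] [ 0.47 -0.31  2.4  -0.48  0.54  2.35]
55 180 0.00000 0.00000 0.00000 [-0.05  0.8   1.17 -0.05  2.14 -1.63] [-0.05  0.92  0.87 -0.05  2.31 -1.64] [ 0.47 -0.31  2.4  -0.48  0.54 -0.79]
60 0 0.00000 0.00000 0.00000 [-0.05  0.85  1.12 -0.06  2.22  1.51] [-0.05  0.99  0.8  -0.06  2.4   1.5 ] [ 0.44 -0.29  2.36 -0.35  0.62  2.22]
60 180 0.00000 0.00000 0.00000 [-0.05  0.85  1.12 -0.06  2.22 -1.63] [-0.05  0.99  0.8  -0.06  2.4  -1.64] [ 0.44 -0.29  2.36 -0.35  0.62 -0.93]
```

```bash
python3 -m inch '[[[0.03,0,-0.011],[0,0,0],1],[[0.038,0,-0.014],[0,0,0],1],[[0.038,0,-0.014],[0,0,0],1],[[0.038,0,-0.014],[0,-0.03,0],1],[[0.038,0,-0.014],[0,-0.05,0],1],[[0.03,0,-0.011],[0,-0.1,0],1],[[0,0,0],[0,-0.1,0],1],[[0,0,0],[0,-0.1,0],1]]'
python3 n.py .60 .03 .3 0 0
```

```text
time: 12.6
tool_pos: [0.5301, 0.0611, 0.1756]
tool_rot: [-0.043, 0.849, 0.03, 0.526]
contact_force: [-0.0, 0.8, 0.8]
gripper_width: 0.997
grasp_force: 0.0
turn [-0.0907 -1.1088  0.0624] | 1.114 shift before turn [0.1423 0.0324 0.004 ] after turn [ 0.0699  0.0311 -0.1244]
12.6 [0.5301 0.0611 0.1756] [-0.13 -0.61  2.53  1.09  0.25  0.43] [-0.   0.8  0.8]
```

```bash
python3 -m inch '[[[0.02,0,0],[0,-0.05,0],1],[[0.02,0,0],[0,-0.05,0],1],[[0.02,0.003,0],[-0.02,-0.1,0.02],1],[[0.02,0.006,0],[-0.02,-0.1,0.02],1],[[0.02,0.006,0],[-0.02,-0.1,0.02],1],[[0.02,0.006,0],[-0.02,-0.1,0],1],[[0.02,0.006,0],[0,-0.1,0],1],[[0,0,0],[0,-0.1,0],1]]'
python3 n.py .60 .03 .3 0 0
```

```text
time: 13.4
tool_pos: [0.6124, 0.0366, 0.2775]
tool_rot: [-0.02, 0.974, 0.003, 0.224]
contact_force: [0.5, -0.2, 0.4]
gripper_width: 0.999
grasp_force: 0.0
turn [-0.041  -0.4516  0.0054] | 0.453 shift before turn [-0.0013  0.0055 -0.0259] after turn [-0.0124  0.0066 -0.0225]
13.4 [0.6124 0.0366 0.2775] [-0.1  -0.25  1.9   0.1   1.04  1.44] [ 0.5 -0.2  0.4]
```

Flipped back cleanly. Next I work out the pregrip pose.

```bash
python3 -m inch '[[[0,0,-0.01],[-0.008,-0.14,0.001],1],[[0,0,-0.01],[-0.008,-0.14,0.001],1],[[0,0,-0.01],[-0.008,-0.14,0.001],1],[[0,0,-0.01],[-0.008,-0.14,0.001],1],[[0,0,-0.01],[-0.008,-0.14,0],1],[[0,0,-0.01],[0,-0.14,0],1],[[0,0,0],[0,-0.14,0],1],[[0,0,0],[0,-0.14,0],1]]'
python3 - <<'E'
from h import *
Rg=tool(0,-55);z=Rg.apply([0,0,1]);t=np.array([.621,.0298,.064])-.006*z
print(z,t,t-.1*z); go(t-.1*z,Rg); print(manip.state()["joint_pos"].round(2))
E
```

```text
time: 14.2
tool_pos: [0.605, 0.0361, 0.3335]
tool_rot: [0.001, 0.944, 0.003, -0.33]
contact_force: [0.0, -0.8, -0.0]
gripper_width: 1.003
grasp_force: 0.0
[-0.81915204  0.         -0.57357644] [0.62591491 0.0298     0.06744146] [0.70783012 0.0298     0.1247991 ]
turn [ 0.0047 -0.2873  0.0052] | 0.287 shift before turn [0.2104 0.0071 0.0993] after turn [0.23   0.0063 0.0355]
[-0.05  0.37  1.22 -0.04  2.23  1.5 ]
```

```bash
python3 -m inch '[[[0.03,0.001,0.015],[0.001,-0.096,0.0017],1],[[0.03,0.001,0.012],[0.001,-0.096,0.0017],1],[[0.03,0.001,0.008],[0.001,-0.096,0.0017],1],[[0.035,0.001,0.005],[0,0,0],1],[[0.035,0.001,0.005],[0,0,0],1],[[0.035,0.001,0.005],[0,0,0],1],[[0.025,0,0],[0,0,0],1],[[0,0,0],[0,0,0],1]]'
python3 n.py .7078 .0298 .1248 0 -55
python3 n.py .6259 .0298 .0674 0 -55
```

```text
time: 15.0
tool_pos: [0.7073, 0.0301, 0.1243]
tool_rot: [0.001, 0.886, 0.0, -0.464]
contact_force: [-0.7, 0.3, -0.6]
gripper_width: 1.002
grasp_force: 0.0
turn [0.0012 0.0042 0.0001] | 0.004 shift before turn [-0.0002  0.0003 -0.0007] after turn [-0.0001  0.0003 -0.0007]
15.0 [0.7073 0.0301 0.1243] [-0.05  0.92  0.87 -0.06  2.31  1.51] [-0.7  0.3 -0.6]
turn [0.0012 0.0042 0.0001] | 0.004 shift before turn [0.0003 0.0002 0.0993] after turn [-0.0001  0.0003  0.0993]
15.0 [0.7073 0.0301 0.1243] [-0.05  0.92  0.87 -0.06  2.31  1.51] [-0.7  0.3 -0.6]
```

```bash
python3 -m inch '[[[0,0,0.03],[0,0,0],1],[[0,0,0.03],[0,0,0],1],[[0,0,0.025],[0,0,0],1],[[0,0,0.0143],[0,0.004,0],1],[[0,0,0],[0,0,0],1]]'
python3 -m inch '[[[0,0,0],[0,0,0],0.8],[[0,0,0],[0,0,0],0.7],[[0,0,0],[0,0,0],0.5],[[0,0,0],[0,0,0],0.2],[[0,0,0],[0,0,0],0],[[0,0,0],[0,0,0],0]]'
python3 n.py .6259 .0298 .0674 0 -55
python3 - <<'E'
from h import *
q,V=cloud("scene");p=q.astype(int)
m=(abs(V[...,0]-.62)<.07)&(abs(V[...,1]-.03)<.02)&(V[...,2]>.005)&(V[...,2]<.1)&(p.max(2)-p.min(2)<35)&(p.max(2)>70)
P=V[m]
for z in np.arange(.01,.095,.01):
    S=P[abs(P[:,2]-z)<.005]
    if len(S)>3: print(z.round(3),len(S),S[:,0].max().round(4),np.median(S[:,0]).round(4),S[:,2].max().round(4))
m=(p.max(2)-p.min(2)<35)&(p.max(2)>90)&(abs(V[...,0]-.64)<.015)&(abs(V[...,1]-.03)<.05)&(V[...,2]>.01)&(V[...,2]<.05)
F=V[m];print(len(F),F[:,1].min(),F[:,1].max(),np.polyfit(F[:,1],F[:,0],1))
E
```

```text
time: 15.5
tool_pos: [0.6259, 0.0302, 0.0745]
tool_rot: [0.001, 0.889, 0.0, -0.458]
contact_force: [0.6, 0.1, -0.6]
gripper_width: 1.001
grasp_force: 0.0
time: 16.1
tool_pos: [0.6294, 0.0301, 0.0773]
tool_rot: [0.001, 0.891, 0.0, -0.455]
contact_force: [3.5, 0.8, 5.0]
gripper_width: 0.694
grasp_force: 65.2
turn [ 0.0022 -0.0156 -0.0006] | 0.016 shift before turn [0.006  0.0002 0.0087] after turn [0.0061 0.0003 0.0086]
16.1 [0.6294 0.0301 0.0773] [-0.05  0.78  1.16 -0.05  2.14  1.51] [3.5 0.8 5. ]
0.01 12 0.6432 0.6425 0.0129
0.08 65 0.6426 0.6063 0.085
0.09 306 0.6445 0.6159 0.089
11 0.0008212082174381867 0.030417809445926005 [0.17300076 0.63783854]
```

```bash
python3 -m inch '[[[-0.008,0,-0.006],[0,0,0],0],[[-0.016,0,-0.012],[0,0,0],0],[[-0.032,0,-0.023],[0,0,0],0],[[-0.032,0,-0.023],[0,0,0],0],[[-0.032,0,-0.023],[0,0,0],0],[[-0.032,0,-0.023],[0,0.1,0],0],[[-0.016,0,-0.012],[0,0.1,0],0],[[0,0,0],[0,0.1,0],0]]'
python3 -m inch '[[[0,0,0],[0,0.13,0],0],[[0,0,0],[0,0.13,0],0],[[0,0,0],[0,0.13,0],0],[[0,0,0],[0,0.13,0],0],[[0,0,0],[0,0.13,0],0],[[0,0,0],[0,0.12,0],0],[[0,0,0],[0,0,0],0]]'
python3 n.py .42 .23 .25 2.2 35.5
```

```text
time: 16.95
tool_pos: [0.6283, 0.0303, 0.2898]
tool_rot: [0.001, 0.95, 0.0, -0.312]
contact_force: [0.1, 0.1, -2.0]
gripper_width: 0.694
grasp_force: 65.0
time: 17.65
tool_pos: [0.6239, 0.0306, 0.2834]
tool_rot: [0.001, 0.998, 0.001, 0.061]
contact_force: [-0.1, -0.5, -2.8]
gripper_width: 0.692
grasp_force: 65.0
turn [ 0.0148  0.4983 -0.0342] | 0.5 shift before turn [-0.2061 -0.1997  0.0083] after turn [-0.179  -0.2071 -0.0867]
17.65 [0.6239 0.0306 0.2834] [-0.07 -0.03  1.66  0.01  1.4   1.5 ] [-0.1 -0.5 -2.8]
```

```bash
python3 -m inch '[[[-0.026,-0.025,0.002],[0,0,0],0],[[-0.026,-0.025,0.002],[0,0,0],0],[[-0.026,-0.025,0.002],[0,0,0],0],[[-0.026,-0.025,0.002],[0,0,0],0],[[-0.026,-0.025,0.002],[0,0,0],0],[[-0.026,-0.025,0.002],[0,0,0],0],[[-0.026,-0.025,0.002],[0,0,0],0],[[-0.024,-0.025,0.002],[0,0,0],0]]'
python3 -m inch '[[[0,0,0.008],[0.003,0.11,-0.007],0],[[0,0,0.01],[0.003,0.11,-0.007],0],[[0,0,0.01],[0.003,0.11,-0.007],0],[[0,0,0.01],[0.003,0.11,-0.007],0],[[0,0,0],[0.003,0.06,-0.006],0],[[0,0,0],[0,0,0],0]]'
python3 n.py .4132 .2283 .17 2.2 35.5
```

```text
time: 18.45
tool_pos: [0.4231, 0.2307, 0.2424]
tool_rot: [0.001, 0.998, 0.001, 0.06]
contact_force: [0.2, 0.3, -2.5]
gripper_width: 0.692
grasp_force: 65.3
time: 19.05
tool_pos: [0.4338, 0.2297, 0.2039]
tool_rot: [-0.004, 0.952, 0.019, 0.304]
contact_force: [0.1, 1.3, -2.8]
gripper_width: 0.694
grasp_force: 65.7
turn [0.0027 0.0013 0.0014] | 0.003 shift before turn [-0.0365  0.0005  0.0157] after turn [-0.0365  0.0006  0.0157]
19.05 [0.4338 0.2297 0.2039] [ 0.46 -0.58  2.3  -0.32  0.87  2.13] [ 0.1  1.3 -2.8]
```

```bash
python3 -m inch '[[[-0.018,0,0.008],[0,0,0],0],[[-0.0185,0.0005,0.0077],[0.0027,0.0013,0.0014],0],[[0,0,0],[0,0,0],0]]'
python3 n.py .4132 .2283 .17 2.2 35.5
cat > gm.py <<'E'
from h import *
import sys
s=manip.state();tz=s["tool_pos"];print("tcp",tz.round(4))
O=np.array([.5024,.2317]);a=np.deg2rad(2.2);u=np.array([np.cos(a),np.sin(a)]);v=np.array([-u[1],u[0]])
top=tz[2]+.014
for c in ("top","scene"):
    q,V=cloud(c);save(q,f"{c}_{int(s['time']*100)}.png");p=q.astype(int)
    d=V[...,:2]-O;X=-(d@u);Y=d@v
    m=(X>-.02)&(X<.12)&(abs(Y)<.05)&(abs(V[...,2]-top)<.008)&(p.max(2)-p.min(2)<35)&(p.max(2)>60)
    P=np.stack([X[m],Y[m],V[m][:,2]],1)
    k=np.polynomial.polynomial.polyvander2d(P[:,0],P[:,1],[1,1])[:,[0,1,2]]
    w=np.ones(len(P),bool)
    for _ in range(5):
        co=np.linalg.lstsq(k[w],P[w,2],rcond=None)[0];e=P[:,2]-k@co;w=abs(e)<.0025
    r=cv2.minAreaRect((P[w][:,:2]*1000).astype(np.float32))
    print(c,w.sum(),"rect",np.round(r[0],1),np.round(r[1],1),round(r[2],1),"slope x,y deg",np.rad2deg(co[[2,1]]).round(2),np.rad2deg(co[1]).round(2),"z",P[w][:,2].mean().round(4),"X",P[w][:,0].min().round(4),P[w][:,0].max().round(4),"Y",P[w][:,1].min().round(4),P[w][:,1].max().round(4))
E
python3 gm.py
```

```text
time: 19.35
tool_pos: [0.4135, 0.2281, 0.1693]
tool_rot: [-0.006, 0.953, 0.018, 0.304]
contact_force: [-1.1, 0.0, -3.1]
gripper_width: 0.694
grasp_force: 65.7
turn [ 0.0008  0.0019 -0.0005] | 0.002 shift before turn [ 0.0002 -0.0002 -0.0008] after turn [ 0.0002 -0.0002 -0.0008]
19.35 [0.4135 0.2281 0.1693] [ 0.48 -0.6   2.37 -0.34  0.83  2.18] [-1.1  0.  -3.1]
tcp [0.4135 0.2281 0.1693]
top 1557 rect [56.5  3.1] [76.3 93. ] 84.6 slope x,y deg [ 0.68 -0.17] -0.17 z 0.1838 X 0.0111 0.1057 Y -0.0378 0.0383
scene 698 rect [55.  -5.1] [92.1 91.1] 5.7 slope x,y deg [ 0.44 -0.18] -0.18 z 0.1864 X 0.0078 0.1054 Y -0.0458 0.0442
```

```bash
cat >> gm.py <<'E'
    Q=P[w];Q=Q[Q[:,0]<.05]
    for x0 in np.arange(.005,.05,.01):
        S=Q[abs(Q[:,0]-x0)<.005]
        if len(S)>5: print("  ",x0.round(3),(S[:,1].min()*1000).round(1),(S[:,1].max()*1000).round(1))
    F=[S[:,0].min() for y0 in np.arange(-.025,.026,.01) for S in [Q[abs(Q[:,1]-y0)<.005]] if len(S)]
    print("   front edge",np.round(np.array(F)*1000,1))
E
python3 gm.py
```

```text
tcp [0.4158 0.229  0.1729]
top 1584 rect [54.5  5. ] [78.5 93.2] 85.5 slope x,y deg [0.22 0.03] 0.03 z 0.1876 X 0.009 0.1032 Y -0.0368 0.0418
   0.005 -16.4 23.5
   0.015 -31.2 30.0
   0.025 -31.1 29.7
   0.035 -31.1 30.0
   0.045 -30.9 30.5
   front edge [10.1  9.5  9.  10.   9.5  9.1]
scene 699 rect [54.5 -3.9] [94.  92.8] 3.1 slope x,y deg [0.18 0.02] 0.02 z 0.1891 X 0.0084 0.1039 Y -0.0477 0.0443
   0.005 -25.2 30.4
   0.015 -29.4 32.4
   0.025 -29.2 31.0
   0.035 -29.5 30.5
   0.045 -29.2 32.0
   front edge [8.6 9.  8.4 8.9 8.5 9.6]
```

```bash
ls pics
```

```text
c1.png
s2.png
scene1.png
scene_1935.png
scene_1945.png
top1.png
top_1935.png
top_1945.png
w1.png
```

View pics/scene_1935.png

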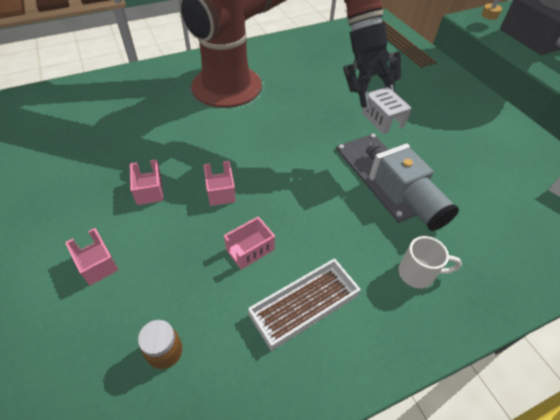

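The guard at (388,105) hangs open side down, slot towards the gearbox at (405,165). It is centred on the shaft line, with the slot face about 10 mm in front of the plate. I'll lower it in steps while watching the force.

```bash
python3 -m inch '[[[-0.0016,0,-0.0012],[0,0,0],0],[[-0.0116,0,0.0163],[0,0,0],0],[[-0.0116,0,0.0163],[0,0,0],0],[[-0.0116,0,0.0163],[0,0,0],0],[[0,0,0],[0,0,0],0]]'
python3 n.py .4132 .2283 .11 2.2 35.5
python3 gm.py
```

```text
time: 20.05
tool_pos: [0.412, 0.228, 0.1089]
tool_rot: [-0.006, 0.952, 0.018, 0.305]
contact_force: [-0.3, -0.2, -2.7]
gripper_width: 0.695
grasp_force: 65.7
turn [ 0.0005  0.0003 -0.0002] | 0.001 shift before turn [ 0.0016 -0.0003 -0.0002] after turn [ 0.0016 -0.0003 -0.0002]
20.05 [0.412  0.228  0.1089] [ 0.48 -0.5   2.41 -0.4   0.69  2.26] [-0.3 -0.2 -2.7]
tcp [0.412  0.228  0.1089]
top 1296 rect [60.5  3.3] [77.2 98. ] 84.3 slope x,y deg [ 0.63 -0.21] -0.21 z 0.1234 X 0.0127 0.1124 Y -0.038 0.039
   0.015 -31.3 27.5
   0.025 -31.6 28.0
   0.035 -31.6 28.5
   0.045 -31.9 28.3
   front edge [12.7 14.1 13.4 12.8 14.3 13.7]
scene 651 rect [61.2  6.5] [ 82.8 101.6] 82.7 slope x,y deg [-0.06  0.04] 0.04 z 0.1261 X 0.0118 0.1157 Y -0.0386 0.0443
   0.015 -29.1 29.2
   0.025 -29.2 30.2
   0.035 -29.9 30.4
   0.045 -29.4 31.2
   front edge [11.8 12.  12.1 11.8 12.2 12.3]
```

```bash
python3 -m inch '[[[-0.0116,0,0.0163],[0,0,0],0],[[-0.0087,0,0.0122],[0,0,0],0],[[0,0,0],[0,0,0],0]]'
python3 -m inch '[[[-0.0058,0,0.0081],[0,0,0],0],[[-0.0058,0,0.0081],[0,0,0],0],[[0,0,0],[0,0,0],0]]'
python3 n.py .4132 .2283 .048 2.2 35.5
```

```text
time: 20.45
tool_pos: [0.4135, 0.2289, 0.0765]
tool_rot: [-0.007, 0.952, 0.018, 0.307]
contact_force: [-1.1, -0.4, -2.8]
gripper_width: 0.694
grasp_force: 65.7
time: 20.75
tool_pos: [0.4133, 0.2287, 0.0559]
tool_rot: [-0.007, 0.952, 0.018, 0.306]
contact_force: [0.1, 0.0, -1.9]
gripper_width: 0.694
grasp_force: 65.7
turn [-0.0011 -0.0035 -0.0008] | 0.004 shift before turn [-0.0047  0.0005  0.0064] after turn [-0.0046  0.0004  0.0064]
20.75 [0.4133 0.2287 0.0559] [ 0.48 -0.37  2.43 -0.49  0.56  2.37] [ 0.1  0.  -1.9]
```

```bash
python3 -m inch '[[[-0.0029,0,0.004],[0,0,0],0],[[0,0,0],[0,0,0],0]]'
python3 -m inch '[[[-0.0012,0,0.0016],[0,0,0],0],[[0,0,0],[0,0,0],0]]'
python3 -m inch '[[[-0.0009,0,0.0012],[0,0,0],0],[[0,0,0],[0,0,0],0]]'
python3 n.py .4132 .2283 .048 2.2 35.5
```

```text
time: 20.95
tool_pos: [0.4137, 0.2291, 0.0517]
tool_rot: [-0.007, 0.951, 0.018, 0.307]
contact_force: [0.2, 0.5, -2.7]
gripper_width: 0.693
grasp_force: 65.7
time: 21.15
tool_pos: [0.4139, 0.2292, 0.0502]
tool_rot: [-0.007, 0.951, 0.018, 0.307]
contact_force: [-0.6, 0.6, -2.7]
gripper_width: 0.694
grasp_force: 65.7
time: 21.35
tool_pos: [0.414, 0.2293, 0.0489]
tool_rot: [-0.007, 0.951, 0.018, 0.308]
contact_force: [-0.6, -0.7, -2.7]
gripper_width: 0.695
grasp_force: 65.9
turn [-0.0024 -0.0061 -0.0013] | 0.007 shift before turn [-0.0012  0.001   0.0002] after turn [-0.0012  0.0009  0.0002]
21.35 [0.414  0.2293 0.0489] [ 0.48 -0.35  2.43 -0.51  0.54  2.39] [-0.6 -0.7 -2.7]
```

```bash
python3 -m inch '[[[-0.0006,0.0008,0.0008],[0,0,0],0],[[0,0,0],[0,0,0],0]]'
python3 -m inch '[[[-0.0006,0,0.0008],[0,0,0],0],[[0,0,0],[0,0,0],0]]'
python3 n.py .4132 .2283 .048 2.2 35.5
```

```text
time: 21.55
tool_pos: [0.4146, 0.2289, 0.0488]
tool_rot: [-0.008, 0.951, 0.018, 0.308]
contact_force: [-0.3, 1.7, 0.8]
gripper_width: 0.689
grasp_force: 66.3
time: 21.75
tool_pos: [0.4153, 0.2291, 0.0487]
tool_rot: [-0.008, 0.951, 0.018, 0.309]
contact_force: [-3.3, -0.1, 6.5]
gripper_width: 0.692
grasp_force: 67.1
turn [-0.0033 -0.0091 -0.0015] | 0.01 shift before turn [-0.0021  0.0007 -0.0006] after turn [-0.0021  0.0007 -0.0006]
21.75 [0.4153 0.2291 0.0487] [ 0.48 -0.35  2.43 -0.52  0.53  2.39] [-3.3 -0.1  6.5]
```

```bash
python3 -m inch '[[[0.0032,0,0.0024],[0,0,0],0],[[0.0032,0,0.0024],[0,0,0],0],[[0,0,0],[0,0,0],0]]'
python3 -m inch '[[[0.0016,0,0.0012],[0,0,0],0],[[0,0,0],[0,0,0],0]]'
python3 n.py .4252 .2287 .048 2.2 35.5
```

```text
time: 22.05
tool_pos: [0.4237, 0.2296, 0.0487]
tool_rot: [-0.008, 0.951, 0.018, 0.309]
contact_force: [1.2, 0.8, 3.9]
gripper_width: 0.695
grasp_force: 66.2
time: 22.25
tool_pos: [0.4246, 0.2297, 0.0487]
tool_rot: [-0.008, 0.951, 0.018, 0.308]
contact_force: [-19.8, -2.8, 21.5]
gripper_width: 0.694
grasp_force: 69.4
turn [-0.0028 -0.0077 -0.0019] | 0.008 shift before turn [0.0001 0.001  0.0009] after turn [0.0001 0.001  0.0009]
22.25 [0.4246 0.2297 0.0487] [ 0.47 -0.32  2.41 -0.51  0.52  2.38] [-19.8  -2.8  21.5]
```

```bash
python3 gm.py
```

```text
tcp [0.4246 0.2297 0.0487]
top 1098 rect [39.4 -2.5] [104.6  97. ] 76.6 slope x,y deg [-0.12 -0.06] -0.06 z 0.0634 X -0.0197 0.0973 Y -0.0453 0.0424
   0.005 -30.5 41.9
   0.015 -30.3 29.0
   0.025 -30.5 29.2
   0.035 -30.0 29.0
   0.045 -29.5 29.7
   front edge [0.1 1.4 0.7 0.  0.1 0.8]
scene 484 rect [40.7  0.4] [126.   81.1] 3.9 slope x,y deg [-0.09 -0.11] -0.11 z 0.0641 X -0.0196 0.1016 Y -0.0436 0.0436
   0.015 -28.2 26.8
   0.025 -29.3 32.0
   0.035 -29.7 31.1
   0.045 -31.0 29.2
   front edge [17.4 19.  19.2 20.  18.3 18.9]
```

```bash
python3 -m inch '[[[0,0,0],[0,0,0],0.75],[[0,0,0],[0,0,0],0.85],[[0,0,0],[0,0,0],1],[[0,0,0],[0,0,0],1],[[0,0,0],[0,0,0],1]]'
python3 -m inch '[[[0,0,-0.01],[0,0,0],1],[[0,0,-0.02],[0,0,0],1],[[0,0,-0.03],[0,0,0],1],[[0,0,-0.03],[0,0,0],1],[[0.01,0,-0.01],[0,0,0],1],[[0,0,0],[0,0,0],1]]'
sed -i 's/^top=.*/top=.063/' gm.py; python3 gm.py; cp pics/scene_23*.png pics/fin.png
```

```text
time: 22.85
tool_pos: [0.4236, 0.2286, 0.0462]
tool_rot: [-0.007, 0.951, 0.018, 0.307]
contact_force: [0.2, -0.1, -0.3]
gripper_width: 0.998
grasp_force: 0.0
time: 23.45
tool_pos: [0.3752, 0.2276, 0.1368]
tool_rot: [-0.009, 0.95, 0.018, 0.31]
contact_force: [-0.1, 0.1, 0.3]
gripper_width: 1.003
grasp_force: 0.0
tcp [0.3752 0.2276 0.1368]
top 1091 rect [37.4 -8.1] [90.6 98.9] 78.6 slope x,y deg [0.18 0.09] 0.09 z 0.0635 X -0.0197 0.0847 Y -0.0459 0.0456
   0.005 -30.0 42.1
   0.015 -30.4 28.7
   0.025 -30.3 29.5
   0.035 -30.8 28.4
   0.045 -31.4 29.8
   front edge [ 0.2  1.3  0.7  0.  -0.1  0.9]
scene 476 rect [32.2 -2.4] [114.2  68.9] 9.9 slope x,y deg [-0.29  0.1 ] 0.1 z 0.0642 X -0.0194 0.0862 Y -0.0436 0.0319
   0.015 -29.5 29.8
   0.025 -29.6 31.9
   0.035 -28.7 31.7
   0.045 -28.2 31.5
   front edge [16.4 18.4 18.6 17.6 18.5 18.6]
```

View pics/fin.png

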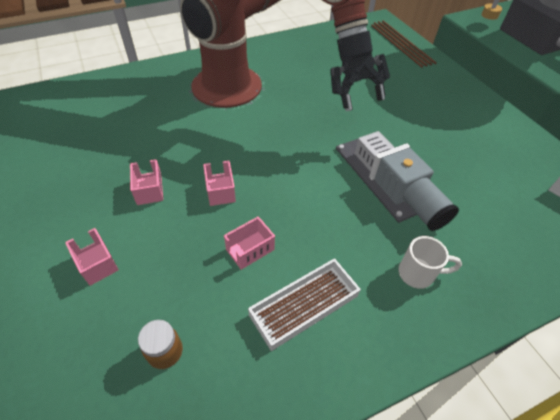

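The guard at (376,152) sits flat on the base plate, flush with the bearing plate, with the gripper clear at (360,80). The far end is at X ≈ 84.7 mm, which matches home (84), so I'm handing it in.

```bash
python3 -c "
from plant import manip
print(manip.job_done())"
```

```text
the job is handed in; nothing more can be done
None
```

The guard is turned over and fitted over the coupling: by the last camera check it is flat on the base plate, centred and flush against the bearing plate, with the gripper clear. The job is handed in, but the hand-in returned no pass/fail verdict.

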